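# Aim the check camera through its mirror

## Robot

A 6-joint arm with a two-finger parallel gripper is mounted at the origin on the work surface; the furniture and walls round the work are solid. World frame = base frame: x ahead of the robot, y to its left, z up, the work surface at z = 0. Lengths are in m, angles in rad, forces in N, time in s.
With the tool pointing down it reaches from about 0.275 to 0.85 m from the base axis. Payload 5.2 kg.
Tool frame: the origin (TCP) lies midway between the tips of the shut fingers; the grasp point (between the pads) lies 19 mm behind it; z points along the fingers, y is the line along which they close (so a half turn about z gives the same grasp; the last joint's range is limited). The gripper opens to 85 mm and grips with 20 to 120 N. Pads are 22 mm wide; open, the fingers measure 114 mm over their backs; the gripper's body (76 mm by 85 mm) begins 54 mm behind the grasp point. The pads swing forward as they close: fully open they stand 13 mm farther back than shut.
Start: joints at [1.09, 0.259, 1.535, -0, 1.348, -0.203], TCP at [0.151, 0.529, 0.231] pointing down, gripper open.
Joint ranges: [-3.14, 3.14], [-0.91, 2.08], [0.19, 2.58], [-1.22, 4.36], [0.22, 2.71], [-3.12, 3.12]. Speed limits (rad/s): [2.57, 2.57, 3.14, 3.14, 3.14, 3.14].

## Interface

Orientations are given as a rotation vector (axis times angle).
In Python, from plant import get_obs, get_image, job_done gives the robot as it stands.
- The arm moves only by the shell command python3 -m creep 'ROWS' [FORCE]. ROWS is JSON, a list of rows, each an object of numbers: "grip": the closure, from 0 (fully open) to 1 (shut); "tx", "ty", "tz": the shift along the tool's x, y, z in mm; "rx", "ry", "rz": the turn, a rotation vector about the tool's x, y, z in degrees. In form: [{"grip": .., "tx": .., "ty": .., "tz": .., "rx": .., "ry": .., "rz": ..}, ...]. A call has 1 to 20 rows; each row shifts and turns the commanded pose from where the row before left it, along the tool's axes as they then stand; what a row does not reach is not made up. A row lasts 1/8 s, in which the tool goes at most 62.5 mm and 10.7 degrees, less where a joint would pass 70% of its speed; a pose out of reach is approached as far as the arm can. A call with a gripper value outside its range is refused whole. The fingers move at their own pace and stop on an object; FORCE is the grip in N (left out, the last holds). Time passes only in rows, so rows that do not move let the fingers close. It gives the time, the measured TCP pose, the force, the opening and the grip force at its end, in the units of the state.
- get_obs(): the state, without advancing time (a new reading comes with each control period).
- get_image(name): name is "scene" or "top" or "wrist"; returns a dict with "frame" (420x560x3 uint8, red, green, blue), "fx", "fy", "cx", "cy" (pixels), "k1" (the pictures are not rectified: a ray, as slopes to the right and down, at radius r is drawn at 1 + k1 r^2 times it, then the intrinsics apply), "extrinsics" (4x4, takes a point from camera to world coordinates). Camera axes: x right, y down, z forward; pixel columns grow to the right and rows downward; lengths in m; the calibration is good to about 2 mm. A picture is of the moment at which its call begins. There is no depth.
- job_done(): hands the job in; it is judged then, once.
The state is a dict: "clock": time; "joints": joint angles; "joint_velocities": joint speeds; "tau": joint torques, N m; "tcp_pos": TCP position; "eef_rot": TCP orientation; "force": force on the tool from outside, world axes, zero at the start; "moment": the same for the moment, N m; "width": finger opening in m; "finger_force": force on a finger pad.
Only numpy, scipy, OpenCV 4.12 (cv2) and the standard library are available. Lean on these libraries where they do the work, as an engineer would, in place of code of your own. Each camera call takes 0.05 s, during which the arm holds its last target. There are 200 camera calls.

## Task

The small check camera looks into a turning mirror. First set its air wipe going: turn the red valve handle to half open, 45 degrees, halfway between across the pipe and in line with it (the green mark on the dial). Then take the orange grip on top of the mirror and turn the mirror clockwise, against its return spring, until the camera sees the red ball marker in it, which is when the yellow pointer under the mirror points straight at the ball; finish while still holding the mirror at that angle, because it springs back when let go. Leave the carrot, the brass weight and the tape roll beside the rig where they are.

Things in the scene. Friction and masses are not known exactly. Their poses are not given: they have to be found in the camera images.
- rig: Sighting rig, fixed: dark steel base plate 100 x 315 x 12 mm, long side along own y. Origin on the table top, directly below the mirror's upright axis; z up. Camera at y = -130 mm (top 117 mm up), mirror at the origin, brass air valve at y = +120 mm with its pipe along y. Its place varies by 6 to 14 cm, its yaw from -0.35 to 0.3 rad.
- camera_lens (a point): Front of the lens of the black camera, at (0, -83, 95) mm of the rig, looking along the rig's +y at the mirror.
- mirror: Mirror in a black frame 80 wide x 68 high x 10 mm, 60 to 128 mm above the table. Origin on the table top on its upright turning axis, which lies in the glass face; own +x is where the glass faces. A spring (0.035 to 0.12 N m) keeps it on its stop, facing 15 degrees clockwise of the rig's +x; it turns from there up to 1.3 rad clockwise seen from above and springs back if let go.
- mirror_grip (a point): Centre of the orange flat grip on top of the mirror, on the turning axis, 151 mm above the table: 36 mm along own y, 10 mm thick along own x (as the mirror), 133 to 169 mm above the table; pinch it across its 10 mm. The camera sees the ball when the mirror faces midway between lens and ball as seen from the axis; that needs 0.35 to 1.0 rad of turn.
- pointer: Yellow pointer 60 mm long, 30 mm above the table; origin on the mirror's axis at the table top. Geared to the mirror: it turns the same way, twice as far, so its own +x always points where the camera looks by way of the mirror. Moved only by the mirror.
- valve_handle (a joint): Opening angle of the valve handle, rad: 0 closed (bar along the rig's x, across the pipe), grows counter-clockwise seen from above, 1.571 fully open (along the rig's y, in line with the pipe); the dial's green mark is at 0.785. Starts between 0 and 0.45. Friction of about 0.06 N m keeps it where it is left.
- valve_grip (a point): Grip point of the red valve handle, on its upright axis, 132 mm above the table. The handle is a bar 52 mm long (along the point's x) and 10 mm thick (y), 112 to 142 mm above the table; the white dial under it is 60 mm across, its top 100 mm up.
- marker_ball (a point): Centre of the red ball marker, 40 mm across, 95 mm above the table (as high as the lens), on a thin fixed steel post on the far side of the rig.
- carrot: Loose carrot, 84 x 129 x 46 mm, lying on the near side of the rig. Origin at its underside. Leave alone.
- weight: Loose brass check weight, 30 mm across and 30 mm high, on the far side of the rig by the camera. Origin at its underside. Leave alone.
- tape_roll: Loose roll of masking tape, 100 mm across, 25 mm high, lying flat to the left of the rig. Origin at its underside. Leave alone.
Not all that is in view belongs to the job. What is meant by the part that bears marker_ball is not blue, purple or turquoise, and is the larger of those in its own colour.

How it is judged:
By the outcome, as a careful person would: the job done as asked, in the order asked, and still so for the second after the job is handed in, while the arm keeps its last pose, push and grip.
It also fails if it takes over 45 s, if anything falls off the work surface, if the arm or the gripper's body presses on something with over 40 N, if the wrist force passes 120 N, or if a joint passes its speed limit or range.

## Working session

There is one attempt and no reset: what is moved stays moved. The work goes in short steps, Python scripts to look and compute and a shell command to move; the robot and the scene stay as the last step left them, time stands still between calls to the robot, and variables do not carry over. Pictures are saved under pics/ and viewed, at most 10 in all, crops included, and the job is handed in when it is done.

```bash
mkdir -p pics; ls
python3 - <<'E'
from plant import get_obs,get_image
import cv2,numpy as np,pickle
o=get_obs();print(o)
for n in("scene","top"):
    d=get_image(n);pickle.dump(d,open(f"pics/{n}.pkl","wb"))
    cv2.imwrite(f"pics/{n}1.png",cv2.resize(d["frame"][:,:,::-1],None,fx=1.4,fy=1.4,interpolation=cv2.INTER_CUBIC))
    print(n,[d[k] for k in("fx","fy","cx","cy","k1")],np.round(d["extrinsics"],3).tolist())
E
```

```text
pics
{'clock': 0.0, 'joints': array([ 1.09019881e+00,  2.59350103e-01,  1.53608148e+00,  3.97192285e-05,
        1.34801326e+00, -2.02806708e-01]), 'joint_velocities': array([ 0.00014158, -0.00061868,  0.00092357,  0.00064362,  0.00063686,
       -0.00011719]), 'tau': array([ 3.29389302e-03, -4.46049786e+01, -2.90567923e+01, -2.30247688e-04,
        1.19882231e-02, -5.62337061e-05]), 'tcp_pos': array([0.1505458 , 0.5284463 , 0.23047152]), 'eef_rot': array([-4.34873674e-01, -3.11068374e+00,  2.72025942e-03]), 'force': array([-0.66247601,  0.10281705,  0.72943001]), 'moment': array([-0.00436837,  0.02496637,  0.05020183]), 'finger_force': 0.0, 'width': 0.0855939945843273}
scene [488.9052857664566, 488.9052857664566, 281.20148507030535, 215.76794923211818, -0.01942886060081726] [[0.654, -0.551, 0.519, -0.046], [-0.757, -0.493, 0.429, -0.664], [0.02, -0.674, -0.739, 0.906], [0.0, 0.0, 0.0, 1.0]]
top [461.8438987828451, 461.8438987828451, 277.9202900708467, 211.65528413014871, -0.1195478075545416] [[-0.014, -0.985, 0.171, 0.355], [-1.0, 0.015, 0.003, -0.166], [-0.006, -0.171, -0.985, 1.069], [0.0, 0.0, 0.0, 1.0]]
```

View pics/scene1.png

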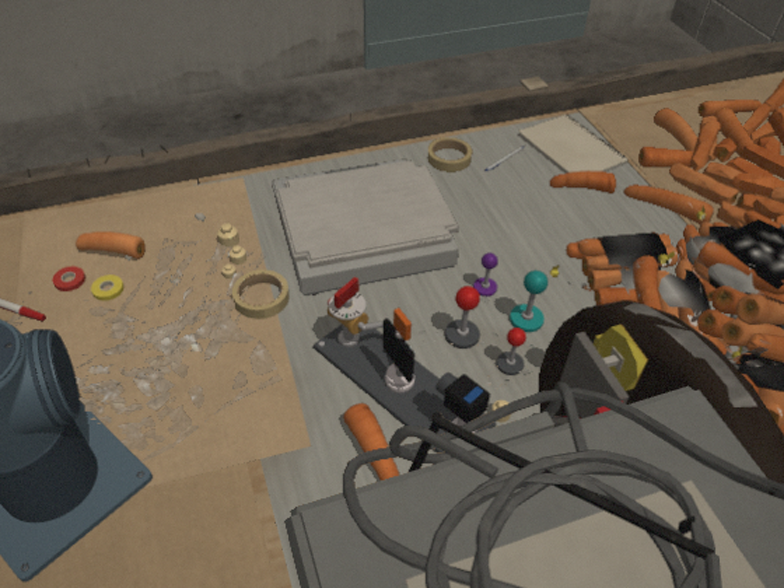

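View pics/top1.png

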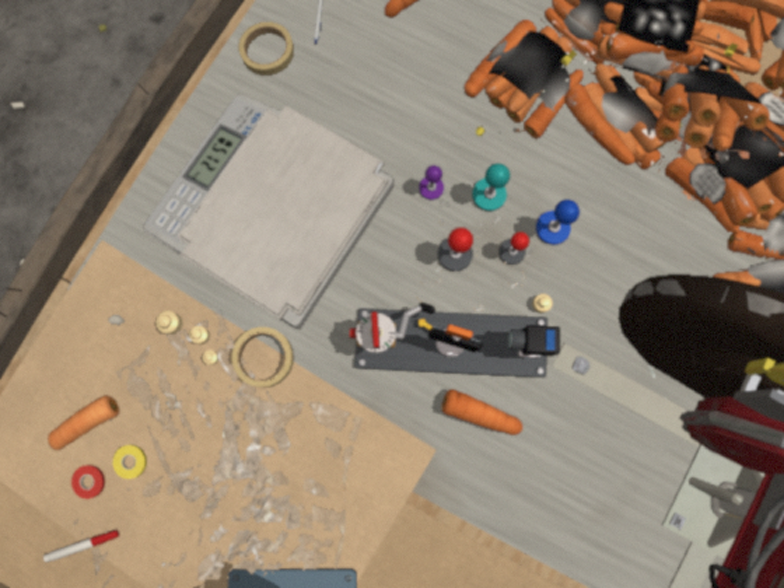

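The scene view shows the rig with the carrot, weight and tape around it. In the top view (784 px wide) the large red ball is at (460,240), the plate corners are at (360,308), (547,317), (546,377) and (355,366), the handle is at (376,330) and the grip at (459,331).

```bash
cat > h.py <<'E'
import numpy as np,cv2,pickle
def ray(d,u,v):
    K=np.array([[d["fx"],0,d["cx"]],[0,d["fy"],d["cy"]],[0,0,1]])
    p=cv2.undistortPoints(np.array([[[u,v]]],float),K,np.array([d["k1"],0,0,0.]))[0,0]
    T=np.array(d["extrinsics"]);return T[:3,3],T[:3,:3]@[p[0],p[1],1]
def at(d,u,v,z):
    o,r=ray(d,u,v);return o+r*(z-o[2])/r[2]
def proj(d,P):
    T=np.array(d["extrinsics"]);q=T[:3,:3].T@(np.array(P)-T[:3,3]);x=q[:2]/q[2]
    x=x*(1+d["k1"]*(x@x));return x*d["fx"]+[d["cx"],d["cy"]]
def blobs(d,lo,hi,amin=15):
    h=cv2.cvtColor(d["frame"],cv2.COLOR_RGB2HSV)
    m=((h[...,0]>=lo)&(h[...,0]<=hi) if lo<=hi else (h[...,0]>=lo)|(h[...,0]<=hi))&(h[...,1]>170)&(h[...,2]>70)
    n,l,s,c=cv2.connectedComponentsWithStats(m.astype(np.uint8))
    out=[]
    for i in range(1,n):
        if s[i,4]>=amin:
            ys,xs=np.nonzero(l==i);out.append((s[i,4],c[i],cv2.minAreaRect(np.c_[xs,ys].astype(np.float32))))
    return out
E
python3 - <<'E'
from h import *
D={n:pickle.load(open(f"pics/{n}.pkl","rb")) for n in("top","scene")}
t=D["top"]
c=[at(t,u/1.4,v/1.4,.012)[:2] for u,v in[(360,308),(547,317),(546,377),(355,366)]]
c=np.array(c);print("corners",c.round(4).tolist())
ey=(c[0]-c[1]+c[3]-c[2]);ey/=np.linalg.norm(ey);print("yaw",np.arctan2(-ey[0],ey[1]),"len",np.linalg.norm(c[0]-c[1]),np.linalg.norm(c[2]-c[1]),"centre",c.mean(0))
for n in D:
    for a,cc,r in blobs(D[n],174,5): 
        if 200<cc[0]<420 and 100<cc[1]<270: print(n,"red",a,cc.round(1),at(D[n],*cc,.095).round(4),at(D[n],*cc,.132).round(4),[np.round(x,1) for x in r])
    for a,cc,r in blobs(D[n],6,16):
        if 270<cc[0]<350 and 210<cc[1]<260: print(n,"org",a,cc.round(1),at(D[n],*cc,.151).round(4),[np.round(x,1) for x in r])
E
```

```text
corners [[0.5204, -0.1137], [0.5005, -0.4238], [0.4014, -0.4171], [0.4247, -0.1049]]
yaw -0.06917345860893688 len 0.3107383303205135 0.09932309403273315 centre [ 0.46176761 -0.26488349]
top red 208 [328.7 171. ] [ 0.6131 -0.2743  0.095 ] [ 0.6033 -0.2701  0.132 ] [array([328.5, 171. ]), array([16., 15.]), np.float64(90.0)]
top red 109 [371.  171.7] [ 0.6105 -0.367   0.095 ] [ 0.6008 -0.3593  0.132 ] [array([370.5, 171.5]), array([11., 11.]), np.float64(90.0)]
top red 72 [267.5 235. ] [ 0.4749 -0.1396  0.095 ] [ 0.4703 -0.1406  0.132 ] [array([267.5, 235. ]), array([24.1,  3. ]), np.float64(84.8)]
top org 100 [327.6 236.8] [ 0.4625 -0.2612  0.151 ] [array([327.7, 237.1]), array([17.1,  6.2]), np.float64(17.1)]
scene red 168 [246.8 208.7] [ 0.4879 -0.1198  0.095 ] [ 0.4636 -0.1446  0.132 ] [array([247. , 208.5]), array([ 8.8, 22.9]), np.float64(50.2)]
scene red 206 [333.7 212.5] [ 0.6105 -0.2743  0.095 ] [ 0.5806 -0.2921  0.132 ] [array([333.7, 212.6]), array([15.2, 15.7]), np.float64(26.6)]
scene red 122 [368.5 240.3] [ 0.5951 -0.3795  0.095 ] [ 0.5658 -0.3924  0.132 ] [array([368.5, 240. ]), array([12., 11.]), np.float64(90.0)]
scene org 149 [287.  231.1] [ 0.4602 -0.261   0.151 ] [array([287., 231.]), array([21.1,  9.4]), np.float64(56.3)]
```

```bash
cat > d.py <<'E'
import sys,numpy as np
from scipy.spatial.transform import Rotation as R
from plant import get_obs
# usage: x y z closing_angle_deg -> total tool-frame shift (mm) with current orientation, then rz
x,y,z,a=map(float,sys.argv[1:5]);o=get_obs();M=R.from_rotvec(o["eef_rot"]).as_matrix()
ca=np.degrees(np.arctan2(M[1,1],M[0,1]));dz=-((a-ca+90)%180-90)
print("t mm",(M.T@(np.array([x,y,z])-o["tcp_pos"])*1000).round(1),"closing now",ca.round(2),"rz",dz.round(2),"tilt",M[:,2].round(4),"t",o["clock"],"tcp",o["tcp_pos"].round(4),"j",o["joints"].round(2),"w",o["width"],"F",o["force"].round(1),"m",o["moment"].round(2),"ff",o["finger_force"])
E
python3 d.py .470 -.1408 .27 97
```

```text
t mm [-490.7 -556.1  -38.7] closing now 74.08 rz -22.92 tilt [-7.0e-04 -1.5e-03 -1.0e+00] t 0.1 tcp [0.1506 0.5285 0.2305] j [ 1.09  0.26  1.54 -0.    1.35 -0.2 ] w 0.08530831941378363 F [-0.7  0.3  0.5] m [0.05 0.02 0.02] ff 0.0
```

```bash
python3 -m creep '[{"tx":-31,"ty":-35,"tz":-10},{"tx":-31,"ty":-35,"tz":-10},{"tx":-31,"ty":-35,"tz":-10},{"tx":-31,"ty":-35,"tz":-9},{"tx":-31,"ty":-35},{"tx":-31,"ty":-35},{"tx":-31,"ty":-35},{"tx":-31,"ty":-35},{"tx":-31,"ty":-35},{"tx":-31,"ty":-35},{"tx":-31,"ty":-35},{"tx":-31,"ty":-35},{"tx":-31,"ty":-35},{"tx":-31,"ty":-35},{"tx":-31,"ty":-35},{"tx":-26,"ty":-31},{"rz":-8},{"rz":-8},{"rz":-7},{}]'
python3 d.py .470 -.1408 .27 97
python3 - <<'E'
from plant import get_image
import cv2,pickle
d=get_image("wrist");pickle.dump(d,open("pics/w.pkl","wb"))
cv2.imwrite("pics/w1.png",cv2.resize(d["frame"][:,:,::-1],None,fx=1.4,fy=1.4))
from h import *
print([(a,c.round(1)) for a,c,r in blobs(d,174,5)],proj(d,[.47,-.14,.142]),proj(d,[.461,-.261,.169]))
E
```

```text
t mm [-490.7 -556.1  -38.7] closing now 74.08 rz -22.92 tilt [-7.0e-04 -1.5e-03 -1.0e+00] t 0.1 tcp [0.1506 0.5285 0.2305] j [ 1.09  0.26  1.54 -0.    1.35 -0.2 ] w 0.08530831941378363 F [-0.7  0.3  0.5] m [0.05 0.02 0.02] ff 0.0
[(np.int32(278), array([ 79.5, 226.6])), (np.int32(26), array([130.5, 271. ]))] [-66.26705406 495.24875478] [-45.67454834 444.264384  ]invalid input at $[0]: expected keys grip, tx, ty, tz, rx, ry, rz
```

View pics/w1.png

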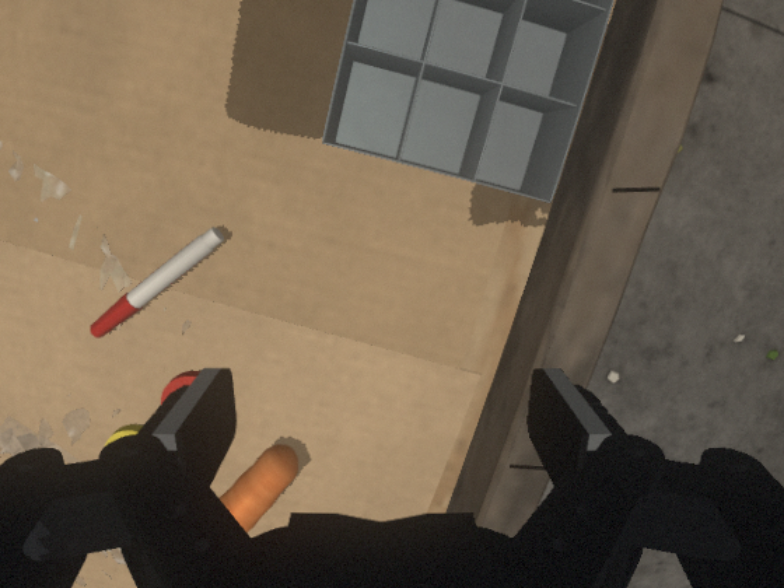

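The move was refused because every row needs all seven keys, so this wrist picture still shows the start pose: a grey bin at top and a pen at (160,280).

```bash
python3 -m creep '[{"grip":0,"tx":-31,"ty":-35,"tz":-10,"rx":0,"ry":0,"rz":0},{"grip":0,"tx":-31,"ty":-35,"tz":-10,"rx":0,"ry":0,"rz":0},{"grip":0,"tx":-31,"ty":-35,"tz":-10,"rx":0,"ry":0,"rz":0},{"grip":0,"tx":-31,"ty":-35,"tz":-9,"rx":0,"ry":0,"rz":0},{"grip":0,"tx":-31,"ty":-35,"tz":0,"rx":0,"ry":0,"rz":0},{"grip":0,"tx":-31,"ty":-35,"tz":0,"rx":0,"ry":0,"rz":0},{"grip":0,"tx":-31,"ty":-35,"tz":0,"rx":0,"ry":0,"rz":0},{"grip":0,"tx":-31,"ty":-35,"tz":0,"rx":0,"ry":0,"rz":0},{"grip":0,"tx":-31,"ty":-35,"tz":0,"rx":0,"ry":0,"rz":0},{"grip":0,"tx":-31,"ty":-35,"tz":0,"rx":0,"ry":0,"rz":0},{"grip":0,"tx":-31,"ty":-35,"tz":0,"rx":0,"ry":0,"rz":0},{"grip":0,"tx":-31,"ty":-35,"tz":0,"rx":0,"ry":0,"rz":0},{"grip":0,"tx":-31,"ty":-35,"tz":0,"rx":0,"ry":0,"rz":0},{"grip":0,"tx":-31,"ty":-35,"tz":0,"rx":0,"ry":0,"rz":0},{"grip":0,"tx":-31,"ty":-35,"tz":0,"rx":0,"ry":0,"rz":0},{"grip":0,"tx":-26,"ty":-31,"tz":0,"rx":0,"ry":0,"rz":0},{"grip":0,"tx":0,"ty":0,"tz":0,"rx":0,"ry":0,"rz":-8},{"grip":0,"tx":0,"ty":0,"tz":0,"rx":0,"ry":0,"rz":-8},{"grip":0,"tx":0,"ty":0,"tz":0,"rx":0,"ry":0,"rz":-7},{"grip":0,"tx":0,"ty":0,"tz":0,"rx":0,"ry":0,"rz":0}]'
python3 d.py .470 -.1408 .27 97
python3 - <<'E'
from plant import get_image
import cv2,pickle
d=get_image("wrist");pickle.dump(d,open("pics/w.pkl","wb"))
cv2.imwrite("pics/w2.png",cv2.resize(d["frame"][:,:,::-1],None,fx=1.4,fy=1.4))
from h import *
print([(a,c.round(1)) for a,c,r in blobs(d,174,5)],proj(d,[.47,-.14,.142]),proj(d,[.461,-.261,.169]))
E
```

```text
clock: 2.65
tcp_pos: [0.4703, -0.1404, 0.27]
eef_rot: [0.192, -3.135, -0.001]
force: [-0.9, -0.1, 0.0]
width: 0.0855
finger_force: 0.0
t mm [ 0.4 -0.4  0. ] closing now 97.01 rz 0.01 tilt [-6.e-04  4.e-04 -1.e+00] t 2.65 tcp [ 0.4703 -0.1404  0.27  ] j [-0.52  0.13  1.6   0.    1.41 -2.21] w 0.08546086260606507 F [-0.9 -0.1  0. ] m [0.02 0.05 0.01] ff 0.0
[(np.int32(237), array([271.7, 182.6])), (np.int32(21), array([270. , 209.3])), (np.int32(335), array([ 44.8, 285.4]))] [272.55564569 195.66358808] [103.35240745 172.90427885]
```

View pics/w2.png

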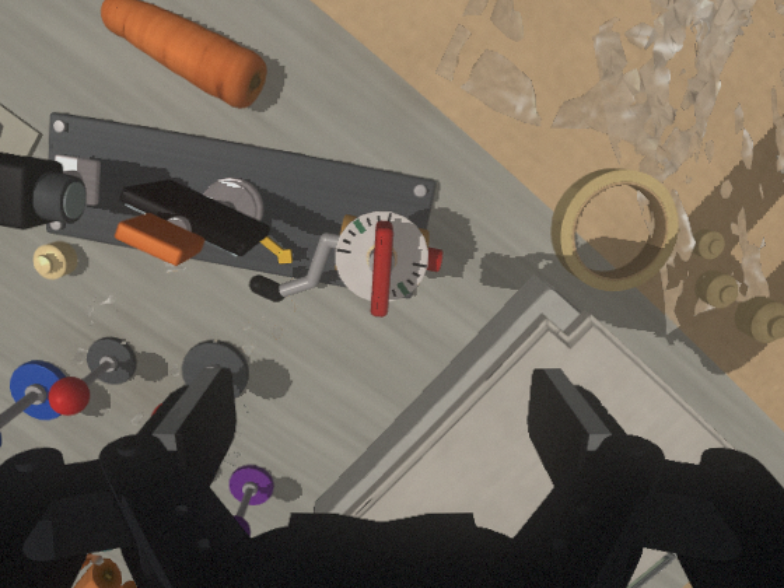

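Wrist view: the handle bar runs from about (383,225) to (380,315), nearly parallel to the tool x axis. An air nozzle (black tip at 265,288) bends off the valve, and the yellow pointer tip is at (290,258).

Run:
```python
from h import *
d=pickle.load(open("pics/w.pkl","rb"))
def world(pts,z): return np.array([at(d,u,v,z)[:2] for u,v in pts])
h=cv2.cvtColor(d["frame"],cv2.COLOR_RGB2HSV)
m=((h[...,0]>=172)|(h[...,0]<=6))&(h[...,1]>150);m[:, :250]=0;m[:,295:]=0;m[230:]=0;m[:150]=0
for vm in(90,150,180):
    ys,xs=np.nonzero(m&(h[...,2]>vm)); 
    if len(xs)<30: continue
    W=world(np.c_[xs,ys],.142);f=cv2.fitLine(W.astype(np.float32),2,0,.001,.001).ravel()
    r=cv2.minAreaRect((W*1000).astype(np.float32));print(vm,len(xs),np.degrees(np.arctan(f[1]/f[0])).round(2),W.mean(0).round(4),r)
# plate edge near side
P=world([(52/1.4,113/1.4),(437/1.4,181/1.4)],.012);e=P[1]-P[0];print("near edge",P.round(4).tolist(),np.degrees(np.arctan2(-e[0],e[1])),np.linalg.norm(e))
print("bolts",world([(60/1.4,126/1.4),(420/1.4,190/1.4)],.014).round(4).tolist())
b=blobs(d,6,16,60)
for a,c,r in b:print(a,c.round(1),at(d,*c,.165).round(4),r)
```

```text
90 672 3.04 [ 0.4682 -0.1407] ((469.2915954589844, -140.44456481933594), (50.059165954589844, 8.85321044921875), 3.2635409832000732)
150 367 3.47 [ 0.4689 -0.1412] ((469.3758850097656, -141.11366271972656), (46.69731521606445, 5.624560832977295), 3.514925956726074)
near edge [[0.4031, -0.4127], [0.4231, -0.1018]] -3.6787371786139893 0.3115021307773241
bolts [[0.4127, -0.4045], [0.4316, -0.1143]]
2331 [126.5  31.9] [ 0.3658 -0.2489  0.165 ] ((124.15524291992188, 27.81407928466797), (112.8981704711914, 36.4110107421875), 32.735225677490234)
595 [106.2 173.7] [ 0.4623 -0.2608  0.165 ] ((106.40975189208984, 173.11219787597656), (50.00761032104492, 13.68923568725586), 24.77513885498047)
```

```bash
python3 -m creep '[{"grip":0.5,"tx":1,"ty":0,"tz":10,"rx":0,"ry":0,"rz":3.7},{"grip":0.5,"tx":0,"ty":0,"tz":35,"rx":0,"ry":0,"rz":0},{"grip":0.5,"tx":0,"ty":0,"tz":35,"rx":0,"ry":0,"rz":0},{"grip":0.5,"tx":0,"ty":0,"tz":35,"rx":0,"ry":0,"rz":0},{"grip":0.5,"tx":0,"ty":0,"tz":25,"rx":0,"ry":0,"rz":0},{"grip":0.5,"tx":0,"ty":0,"tz":15,"rx":0,"ry":0,"rz":0},{"grip":1,"tx":0,"ty":0,"tz":0,"rx":0,"ry":0,"rz":0},{"grip":1,"tx":0,"ty":0,"tz":0,"rx":0,"ry":0,"rz":0},{"grip":1,"tx":0,"ty":0,"tz":0,"rx":0,"ry":0,"rz":0},{"grip":1,"tx":0,"ty":0,"tz":0,"rx":0,"ry":0,"rz":0}]' 40
python3 d.py .4693 -.1406 .115 131.1
```

```text
clock: 3.95
tcp_pos: [0.4701, -0.1406, 0.1162]
eef_rot: [-0.092, 3.139, -0.001]
force: [-1.1, 2.0, 3.5]
width: 0.009
finger_force: 43.8
t mm [0.8 0.  1.2] closing now 93.37 rz -37.73 tilt [ 1.7e-03 -5.0e-04 -1.0e+00] t 3.95 tcp [ 0.4701 -0.1406  0.1162] j [-0.52  0.27  1.83  0.    1.04 -2.15] w 0.009026036606957773 F [-1.1  2.   3.5] m [ 0.32 -0.   -0.02] ff 43.835654854774475
```

```bash
python3 -m creep '[{"grip":1,"tx":0,"ty":0,"tz":0,"rx":0,"ry":0,"rz":-6.3},{"grip":1,"tx":0,"ty":0,"tz":0,"rx":0,"ry":0,"rz":-6.3},{"grip":1,"tx":0,"ty":0,"tz":0,"rx":0,"ry":0,"rz":-6.3},{"grip":1,"tx":0,"ty":0,"tz":0,"rx":0,"ry":0,"rz":-6.3},{"grip":1,"tx":0,"ty":0,"tz":0,"rx":0,"ry":0,"rz":-6.3},{"grip":1,"tx":0,"ty":0,"tz":0,"rx":0,"ry":0,"rz":-6.3},{"grip":1,"tx":0,"ty":0,"tz":0,"rx":0,"ry":0,"rz":0},{"grip":1,"tx":0,"ty":0,"tz":0,"rx":0,"ry":0,"rz":0}]' 40
python3 d.py .4693 -.1406 .115 131.1
```

```text
clock: 4.95
tcp_pos: [0.4701, -0.1405, 0.1162]
eef_rot: [-1.101, 2.941, -0.001]
force: [-0.6, 3.1, 6.9]
width: 0.0091
finger_force: 44.2
t mm [0.7 0.4 1.2] closing now 131.04 rz -0.06 tilt [ 1.5e-03 -3.0e-04 -1.0e+00] t 4.95 tcp [ 0.4701 -0.1405  0.1162] j [-0.52  0.27  1.83  0.    1.04 -2.81] w 0.009056124958072748 F [-0.6  3.1  6.9] m [0.56 0.01 0.04] ff 44.20167624950409
```

```bash
python3 -m creep '[{"grip":0.5,"tx":0,"ty":0,"tz":0,"rx":0,"ry":0,"rz":0},{"grip":0.5,"tx":0,"ty":0,"tz":0,"rx":0,"ry":0,"rz":0},{"grip":0.5,"tx":0,"ty":0,"tz":0,"rx":0,"ry":0,"rz":0},{"grip":0.5,"tx":0,"ty":0,"tz":-25,"rx":0,"ry":0,"rz":0},{"grip":0.5,"tx":0,"ty":0,"tz":-45,"rx":0,"ry":0,"rz":0},{"grip":0.5,"tx":0,"ty":0,"tz":-45,"rx":0,"ry":0,"rz":0},{"grip":0.5,"tx":0,"ty":0,"tz":-45,"rx":0,"ry":0,"rz":0},{"grip":0.5,"tx":0,"ty":0,"tz":0,"rx":0,"ry":0,"rz":0},{"grip":0.5,"tx":0,"ty":0,"tz":0,"rx":0,"ry":0,"rz":0}]' 40
python3 d.py .461 -.261 .27 160.8
python3 - <<'E'
from plant import get_image
from h import *
d=get_image("wrist");pickle.dump(d,open("pics/w.pkl","wb"))
c=proj(d,[.4693,-.1406,.142]);print(c)
h=cv2.cvtColor(d["frame"],cv2.COLOR_RGB2HSV)
m=((h[...,0]>=172)|(h[...,0]<=6))&(h[...,1]>150)&(h[...,2]>60)
ys,xs=np.nonzero(m);k=np.hypot(xs-c[0],ys-c[1])<55
for vm in(60,150):
    kk=k&(h[ys,xs,2]>vm)
    W=np.array([at(d,u,v,.142)[:2] for u,v in zip(xs[kk],ys[kk])])*1000
    print(kk.sum(),cv2.minAreaRect(W.astype(np.float32)),cv2.fitLine(W.astype(np.float32),2,0,.01,.01).ravel())
x,y=int(c[0]),int(c[1])
cv2.imwrite("pics/w3.png",cv2.resize(d["frame"][:,:,::-1],None,fx=1.4,fy=1.4))
E
```

```text
clock: 6.08
tcp_pos: [0.4691, -0.1404, 0.2746]
eef_rot: [1.104, -2.94, -0.001]
force: [0.3, -0.6, 0.1]
width: 0.0427
finger_force: 0.0
t mm [ 85.5 -85.4   4.6] closing now 131.17 rz -29.63 tilt [-8.e-04  3.e-04 -1.e+00] t 6.075 tcp [ 0.4691 -0.1404  0.2746] j [-0.52  0.12  1.6  -0.    1.42 -2.81] w 0.04265019606104555 F [ 0.3 -0.6  0.1] m [-0.02 -0.01 -0.01] ff 0.0
[271.77666967 194.45127742]
660 ((460.9340515136719, -133.98373413085938), (52.78367614746094, 29.891876220703125), 42.4533805847168) [   0.7027469    0.7114399  468.21478   -140.32913  ]
417 ((470.0831298828125, -139.65145874023438), (43.22135925292969, 29.807661056518555), 75.93743133544922) [   0.7247377     0.68902487  469.51068    -140.31882   ]
```

View pics/w3.png

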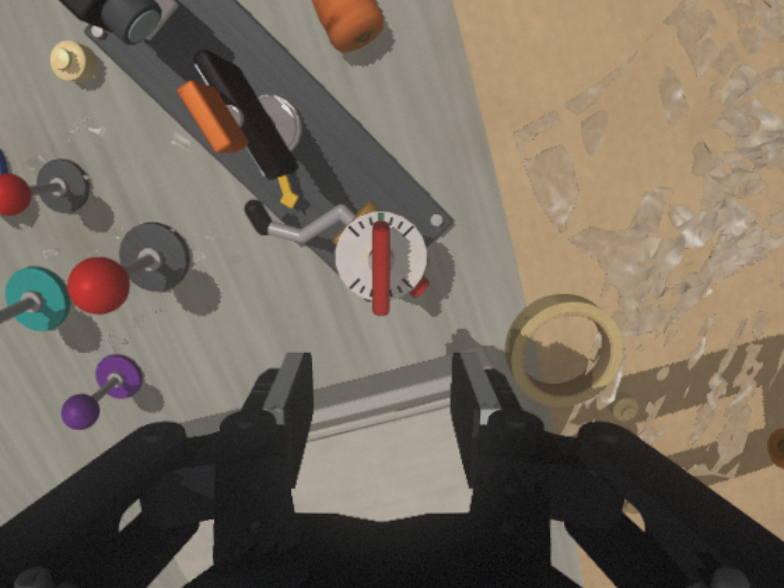

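The handle lies over the green mark: the bar runs from (382,224) to (380,314) and the mark is at (382,217). Next I'll refine the handle, ball and grip from this view.

Run:
```python
from h import *
d=pickle.load(open("pics/w.pkl","rb"))
h=cv2.cvtColor(d["frame"],cv2.COLOR_RGB2HSV)
red=((h[...,0]>=172)|(h[...,0]<=6))&(h[...,1]>150)
def W(m,z):
    ys,xs=np.nonzero(m);return np.array([at(d,u,v,z)[:2] for u,v in zip(xs,ys)]).astype(np.float32)*1000
m=red.copy();m[:,:262]=0;m[:,284:]=0;m[:150]=0;m[230:]=0
for vm in(60,150):
    w=W(m&(h[...,2]>vm),.142);f=cv2.fitLine(w,2,0,.01,.01).ravel();print("handle",np.degrees(np.arctan2(f[1],f[0])),cv2.minAreaRect(w))
g=(h[...,0]>=40)&(h[...,0]<=90)&(h[...,1]>80);g[:,:240]=0;g[:,310:]=0;g[:130]=0;g[230:]=0
n,l,s,c=cv2.connectedComponentsWithStats(g.astype(np.uint8))
G=[at(d,*c[i],.1)[:2] for i in range(1,n) if s[i,4]>4];print("green",[(a.round(4),np.degrees(np.arctan2(a[1]+.1406,a[0]-.4693)).round(1)) for a in G])
for a,c,r in blobs(d,174,5,60):
    if c[0]<100: print("ball",a,c,at(d,*c,.095).round(4))
for a,c,r in blobs(d,6,16,60):
    if 120<c[0]<180: print("grip",c,at(d,*c,.165).round(4))
P=[at(d,u/1.4,v/1.4,.012)[:2] for u,v in[(453,221),(228,0)]];e=P[0]-P[1];print("edge yaw",np.degrees(np.arctan2(-e[0],e[1])))
m=(h[...,0]>=6)&(h[...,0]<=16)&(h[...,1]>200)&(h[...,2]>170);m[:,:110]=0;m[:,185:]=0;m[:50]=0;m[120:]=0
print("grip top",cv2.minAreaRect(W(m,.169)))
m=(h[...,0]>=18)&(h[...,0]<=28)&(h[...,1]>190);m[:,:190]=0;m[:,225:]=0;m[:110]=0;m[160:]=0
print("pointer",cv2.minAreaRect(W(m,.03)))
```

```text
handle 41.18195 ((468.1227722167969, -141.8983917236328), (52.7960319519043, 8.646869659423828), 41.33162307739258)
handle 40.7133 ((470.1123962402344, -141.28915405273438), (47.281280517578125, 5.621304035186768), 41.2082405090332)
green [(array([ 0.45  , -0.1578]), np.float64(-138.4))]
ball 305 [  5.21967213 138.63278689] [ 0.6024 -0.3584  0.095 ]
ball 999 [ 65.4044044  203.98698699] [ 0.6162 -0.2768  0.095 ]
grip [146.05064935  82.08961039] [ 0.4616 -0.2607  0.165 ]
edge yaw -3.0104792420020576Traceback (most recent call last):
  File "<stdin>", line 19, in <module>
cv2.error: OpenCV(4.12.0) /io/opencv/modules/imgproc/src/convhull.cpp:143: error: (-215:Assertion failed) total >= 0 && (depth == CV_32F || depth == CV_32S) in function 'convexHull'
```

```bash
python3 -m creep '[{"grip":0.5,"tx":28.5,"ty":-28.5,"tz":0,"rx":0,"ry":0,"rz":0},{"grip":0.5,"tx":28.5,"ty":-28.5,"tz":0,"rx":0,"ry":0,"rz":0},{"grip":0.5,"tx":28.5,"ty":-28.5,"tz":0,"rx":0,"ry":0,"rz":0},{"grip":0.5,"tx":0,"ty":0,"tz":0,"rx":0,"ry":0,"rz":10},{"grip":0.5,"tx":0,"ty":0,"tz":0,"rx":0,"ry":0,"rz":10},{"grip":0.5,"tx":0,"ty":0,"tz":0,"rx":0,"ry":0,"rz":10},{"grip":0.5,"tx":0,"ty":0,"tz":0,"rx":0,"ry":0,"rz":10},{"grip":0.5,"tx":0,"ty":0,"tz":0,"rx":0,"ry":0,"rz":10},{"grip":0.5,"tx":0,"ty":0,"tz":0,"rx":0,"ry":0,"rz":10},{"grip":0.5,"tx":0,"ty":0,"tz":0,"rx":0,"ry":0,"rz":10},{"grip":0.5,"tx":0,"ty":0,"tz":0,"rx":0,"ry":0,"rz":10},{"grip":0.5,"tx":0,"ty":0,"tz":0,"rx":0,"ry":0,"rz":10},{"grip":0.5,"tx":0,"ty":0,"tz":0,"rx":0,"ry":0,"rz":10},{"grip":0.5,"tx":0,"ty":0,"tz":0,"rx":0,"ry":0,"rz":10},{"grip":0.5,"tx":0,"ty":0,"tz":0,"rx":0,"ry":0,"rz":10},{"grip":0.5,"tx":0,"ty":0,"tz":0,"rx":0,"ry":0,"rz":10},{"grip":0.5,"tx":0,"ty":0,"tz":0,"rx":0,"ry":0,"rz":10},{"grip":0.5,"tx":0,"ty":0,"tz":0,"rx":0,"ry":0,"rz":10},{"grip":0.5,"tx":0,"ty":0,"tz":0,"rx":0,"ry":0,"rz":0}]' 40
python3 d.py .4615 -.2608 .137 161.2
python3 - <<'E'
from plant import get_image
from h import *
d=get_image("wrist");pickle.dump(d,open("pics/w.pkl","wb"))
cv2.imwrite("pics/w4.png",cv2.resize(d["frame"][:,:,::-1],None,fx=1.4,fy=1.4))
for a,c,r in blobs(d,6,16,60): print("orange",a,c,at(d,*c,.165).round(4),r)
for a,c,r in blobs(d,174,5,60): print("red",a,c.round(1),at(d,*c,.095).round(4))
E
```

```text
clock: 8.5
tcp_pos: [0.4609, -0.2608, 0.2736]
eef_rot: [-2.551, -1.828, 0.001]
force: [-0.2, 0.2, -1.0]
width: 0.043
finger_force: 0.0
t mm [ -0.    1.  136.6] closing now -18.74 rz 0.06 tilt [-0.0025  0.0021 -1.    ] t 8.5 tcp [ 0.4609 -0.2608  0.2736] j [-0.73  0.2   1.51 -0.    1.44 -0.4 ] w 0.0429549386896521 F [-0.2  0.2 -1. ] m [ 0.01 -0.03 -0.01] ff 0.0
orange 588 [273.84013605 202.04931973] [ 0.4619 -0.2601  0.165 ] ((274.0, 202.0), (48.0, 12.0), 90.0)
orange 194 [193.27319588 212.7371134 ] [ 0.4032 -0.2488  0.165 ] ((191.15206909179688, 212.5953826904297), (24.625961303710938, 20.3900089263916), 68.96248626708984)
red 65 [227.9   5.8] [ 0.4739 -0.1068  0.095 ]
red 158 [242.3  16.1] [ 0.4824 -0.1184  0.095 ]
red 1120 [440.  145.4] [ 0.616  -0.2763  0.095 ]
red 356 [452.  232.6] [ 0.6105 -0.3634  0.095 ]
```

View pics/w4.png

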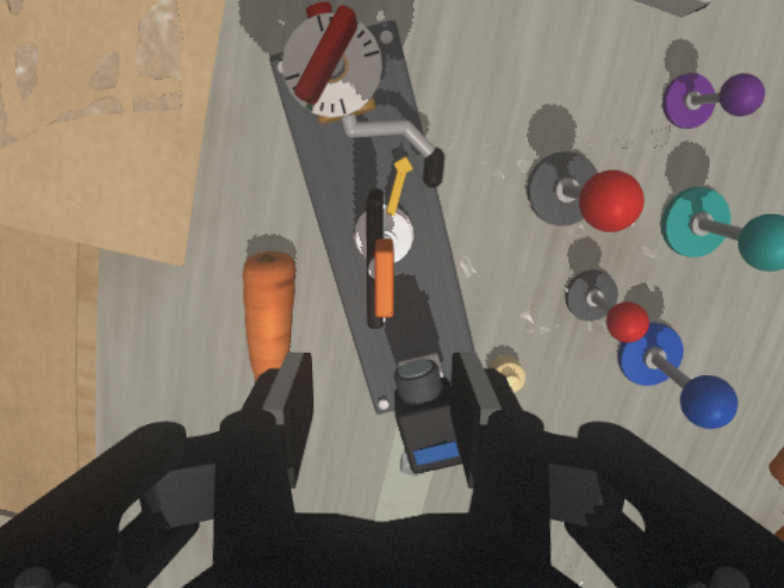

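The grip at (384,278) is aligned with the fingers. The ball is at (612,200) and the handle is still on its mark. Descending and pinching.

```bash
python3 -m creep '[{"grip":0.5,"tx":0,"ty":1,"tz":35,"rx":0,"ry":0,"rz":0},{"grip":0.5,"tx":0,"ty":0,"tz":35,"rx":0,"ry":0,"rz":0},{"grip":0.5,"tx":0,"ty":0,"tz":30,"rx":0,"ry":0,"rz":0},{"grip":0.5,"tx":0,"ty":0,"tz":20,"rx":0,"ry":0,"rz":0},{"grip":0.5,"tx":0,"ty":0,"tz":15,"rx":0,"ry":0,"rz":0},{"grip":0.5,"tx":0,"ty":0,"tz":0,"rx":0,"ry":0,"rz":0},{"grip":1,"tx":0,"ty":0,"tz":0,"rx":0,"ry":0,"rz":0},{"grip":1,"tx":0,"ty":0,"tz":0,"rx":0,"ry":0,"rz":0},{"grip":1,"tx":0,"ty":0,"tz":0,"rx":0,"ry":0,"rz":0},{"grip":1,"tx":0,"ty":0,"tz":0,"rx":0,"ry":0,"rz":0}]' 60
python3 d.py .4615 -.2608 .137 -49.8
```

```text
clock: 9.8
tcp_pos: [0.4617, -0.2615, 0.1414]
eef_rot: [-2.554, -1.829, 0.002]
force: [-5.6, 1.3, 4.9]
width: 0.009
finger_force: 59.4
t mm [ 0.6 -0.4  4.4] closing now -18.78 rz 31.02 tilt [-1.e-03 -5.e-04 -1.e+00] t 9.8 tcp [ 0.4617 -0.2615  0.1414] j [-0.73  0.3   1.71 -0.    1.13 -0.4 ] w 0.0090119707817965 F [-5.6  1.3  4.9] m [0.13 0.73 0.05] ff 59.40986752510071
```

```bash
python3 -m creep '[{"grip":1,"tx":0,"ty":0,"tz":0,"rx":0,"ry":0,"rz":5},{"grip":1,"tx":0,"ty":0,"tz":0,"rx":0,"ry":0,"rz":5},{"grip":1,"tx":0,"ty":0,"tz":0,"rx":0,"ry":0,"rz":5},{"grip":1,"tx":0,"ty":0,"tz":0,"rx":0,"ry":0,"rz":5},{"grip":1,"tx":0,"ty":0,"tz":0,"rx":0,"ry":0,"rz":5},{"grip":1,"tx":0,"ty":0,"tz":0,"rx":0,"ry":0,"rz":6},{"grip":1,"tx":0,"ty":0,"tz":0,"rx":0,"ry":0,"rz":0},{"grip":1,"tx":0,"ty":0,"tz":0,"rx":0,"ry":0,"rz":0}]' 70
python3 d.py .4615 -.2608 .137 -49.8
python3 - <<'E'
from plant import get_image
from h import *
for n in("wrist","top","scene"):
    d=get_image(n);pickle.dump(d,open(f"pics/{n}5.pkl","wb"))
    c=proj(d,[.49,-.263,.03]);print(n,c)
    for a,c,r in blobs(d,18,30,4): print(" yellow",a,c.round(1),at(d,*c,.03).round(4))
fr=[pickle.load(open(f"pics/{n}5.pkl","rb"))["frame"] for n in("wrist","top","scene")]
a=cv2.resize(fr[0],(400,300));b=cv2.resize(fr[1][150:270,260:420],(400,300));c=cv2.resize(fr[2][170:320,220:420],(400,300))
cv2.imwrite("pics/c5.png",np.vstack([np.hstack([a,b]),np.hstack([c,c*0])])[:,:,::-1])
E
```

```text
clock: 10.8
tcp_pos: [0.4611, -0.2611, 0.1414]
eef_rot: [-2.949, -1.08, 0.003]
force: [-7.4, 2.1, 6.7]
width: 0.0088
finger_force: 69.9
t mm [ 0.5 -0.   4.4] closing now -49.78 rz 0.02 tilt [-2.e-03  1.e-04 -1.e+00] t 10.8 tcp [ 0.4611 -0.2611  0.1414] j [-0.73  0.3   1.71 -0.    1.13  0.14] w 0.008780224861545557 F [-7.4  2.1  6.7] m [0.3  0.99 0.08] ff 69.93483066558838
wrist [300.68261385 173.78769712]
top [322.61684365 231.04745497]
 yellow 4 [534.2 262.8] [ 0.4065 -0.7574  0.03  ]
 yellow 4 [556.5 269.5] [ 0.3889 -0.8129  0.03  ]
scene [294.71159475 259.04235423]
 yellow 36 [298.6 256.7] [ 0.501  -0.2654  0.03  ]
```

View pics/c5.png

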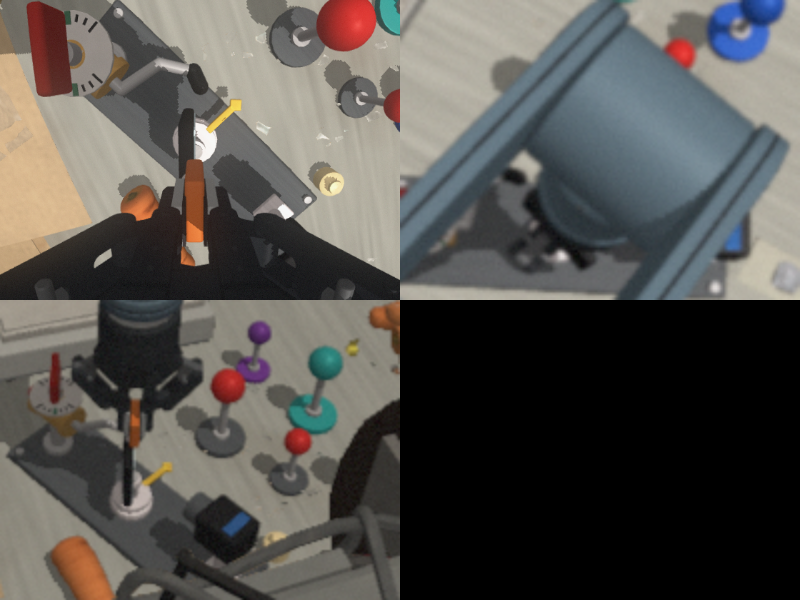

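The wrist view (top left) shows the pointer from about (210,130) to (238,102), heading for the large ball's post. I'll measure the angle.

Run:
```python
from h import *
for n,box in(("wrist",(270,345,120,195)),("scene",(285,312,248,268))):
    d=pickle.load(open(f"pics/{n}5.pkl","rb"));h=cv2.cvtColor(d["frame"],cv2.COLOR_RGB2HSV)
    m=(h[...,0]>=17)&(h[...,0]<=32)&(h[...,1]>140)&(h[...,2]>110)
    b=np.zeros_like(m);b[box[2]:box[3],box[0]:box[1]]=1;m&=b
    ys,xs=np.nonzero(m);w=np.array([at(d,u,v,.03)[:2] for u,v in zip(xs,ys)]).astype(np.float32)
    if len(w)>5:
        f=cv2.fitLine(w*1000,2,0,.01,.01).ravel();k=np.argmax(w[:,0]);a=np.array([.4617,-.2608])
        print(n,len(w),"line",np.degrees(np.arctan(f[1]/f[0])).round(2),"pt",f[2:],"tip",w[w[:,0]>w[:,0].max()-.004].mean(0),"line offset at axis y",(f[3]+(461.7-f[2])*f[1]/f[0]).round(2),"centroid bearing",np.degrees(np.arctan2(*(w.mean(0)-a)[::-1])).round(2))
    for a_,c,r in blobs(d,172,6,60): print(" red",a_,c.round(1),at(d,*c,.095).round(4))
    for P in([.6145,-.2760,.095],): print(" proj",proj(d,P))
d=pickle.load(open("pics/wrist5.pkl","rb"))
# ball post base disc (dark grey), height ~6 mm
h=cv2.cvtColor(d["frame"],cv2.COLOR_RGB2HSV);print("base",at(d,297*1.4,37*1.4,.006).round(4))
for n in("w",):
    q=pickle.load(open("pics/w.pkl","rb"));print("base w4",at(q,565/1.4,189/1.4,.008).round(4))
q=pickle.load(open("pics/top.pkl","rb"));print("base top",at(q,455/1.4,253/1.4,.006).round(4))
```

```text
wrist 655 line -5.75 pt [ 503.94812 -264.26282] tip [ 0.52217656 -0.2659739 ] line offset at axis y -260.01 centroid bearing -4.69
 red 4284 [488.4  31.9] [ 0.6143 -0.2754  0.095 ]
 red 2225 [56.  41.4] [ 0.4683 -0.1098  0.095 ]
 red 200 [556.2 150.3] [ 0.6008 -0.3518  0.095 ]
 proj [489.43536315  32.47845486]
scene 50 line -7.6 pt [ 501.77774 -265.20032] tip [ 0.51889455 -0.26702777] line offset at axis y -259.86 centroid bearing -6.27
 red 70 [246.8 208.6] [ 0.4882 -0.1196  0.095 ]
 red 210 [333.7 212.4] [ 0.6107 -0.2742  0.095 ]
 red 122 [368.5 240.3] [ 0.595  -0.3794  0.095 ]
 proj [335.34064008 211.91545769]
base [ 0.6124 -0.2719  0.006 ]
base w4 [ 0.6135 -0.2735  0.008 ]
base top [ 0.613  -0.2746  0.006 ]
```

```bash
python3 -c "
from plant import job_done;print(job_done())"
```

```text
the job is handed in; nothing more can be done
None
```

The job is handed in: the valve handle is on the 45° green mark, and the arm still holds the mirror with the pointer in line with the large red ball to within about 1° (a coarser camera check suggested up to 2°), about 11 s in; the judge's result wasn't shown.

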